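Sweep counted nuts into the trough of a counting tray and shut its cover

TASK

Four steel nuts have been counted out on the green counting tray: sweep all four across the tray floor into the trough along its side, and then fold the trough's cover over until it is fully shut, so that the tray can be tipped to pour the brass spacers back out through its spout. Only push things, pick nothing up; leave the two brass spacers standing where they are and do not disturb the tweezers and the screwdriver beside the tray.

Things in the scene. Friction and masses are not known exactly. Their poses are not given: they have to be found in the camera images.
- tray: dark green counting tray, fixed to the bench, 208 x 250 mm. Origin: bench level under its middle; z up; +y points from the trough across the floor to the back wall; x runs along the trough. Side walls at x = -100 and +100 mm and the back wall at y = 121 mm rise to z = 40 mm, with a rim out to x = +-110 mm; the back wall is open at the pouring spout (x = 48 to 98 mm, to y = 152 mm)
- floor_edge (a point): middle of the free edge of the tray's flat raised light-green floor, where nuts and spacers start (tray frame 0, -81, 28 mm). The floor is level, 28 mm above the bench, 200 mm along x, and reaches from this edge 202 mm to the back wall. No rim here: what is pushed over the edge drops straight into the trough
- trough (a point): middle of the trough's floor (tray frame 0, -101, 4 mm), 24 mm below the tray floor. The trough is 200 mm long (x) and 40 mm wide (y = -121 to -81 mm); its outer wall (y = -125 to -121 mm) ends at z = 28 mm
- cover (a joint): amber-yellow trough cover, a 196 x 46 mm flap, 3 mm thick, hinged along the trough's outer wall. 0 = shut: flat over the trough, its top 33 mm above the bench. It starts open at 1.7 to 2.1 rad (1.57 = upright, more = leaning away from the tray, 2.1 = stop). A friction hinge holds it at any angle: push it over towards the tray, then press it flat; 0.5 N at its free edge moves it
- cover_hinge (a point): middle of the cover's hinge line, on the tray, 31.5 mm above the bench (tray frame 0, -123, 31.5 mm); the hinge line runs along the tray's x
- cover_edge (a point): middle of the cover's free edge, 46 mm from the hinge line; moves with the cover
- nut1_center (a point): zinc-plated steel M12 hex nut, 19 mm across flats, 11 mm thick, about 18 g, lying flat on the tray floor at the start; this point is its centre, 5.5 mm above its underside
- nut2_center (a point): zinc-plated steel M12 hex nut, 19 mm across flats, 11 mm thick, about 18 g, lying flat on the tray floor at the start; this point is its centre, 5.5 mm above its underside
- nut3_center (a point): zinc-plated steel M12 hex nut, 19 mm across flats, 11 mm thick, about 18 g, lying flat on the tray floor at the start; this point is its centre, 5.5 mm above its underside
- nut4_center (a point): zinc-plated steel M12 hex nut, 19 mm across flats, 11 mm thick, about 18 g, lying flat on the tray floor at the start; this point is its centre, 5.5 mm above its underside
- spacer1_center (a point): brass hex spacer, 12 mm across flats, 25 mm tall, standing upright on the tray floor well behind the front row of nuts as seen from the trough; it stays there. This point is its centre, 12.5 mm above the tray floor
- spacer2_center (a point): brass hex spacer, 12 mm across flats, 25 mm tall, standing upright on the tray floor well behind the front row of nuts as seen from the trough; it stays there. This point is its centre, 12.5 mm above the tray floor
- tweezers: black tweezers, 13 x 125 x 9 mm, lying on the bench beyond the tray's back wall; origin at the middle of the underside, long axis y
- screwdriver: blue-handled precision screwdriver, 15 x 143 x 15 mm, lying on the bench beside the tray on the side away from the robot; origin at the middle of the underside, long axis y
Not all that is in view belongs to the job. What is shaped like the part that bears nut2_center but purple or red is not meant.

How it is judged (in metres and radians):
On the way, in this order (a step that is already met when the one before it is completed fails the run):
1. all four nuts lie in the trough (z of each of nut1_center, nut2_center, nut3_center, nut4_center in the frame of tray below 0.027 m and y of nut1_center in the frame of tray between -0.122 and -0.08 m and x of nut1_center in the frame of tray between -0.1 and 0.1 m and y of nut2_center in the frame of tray between -0.122 and -0.08 m and x of nut2_center in the frame of tray between -0.1 and 0.1 m and y of nut3_center in the frame of tray between -0.122 and -0.08 m and x of nut3_center in the frame of tray between -0.1 and 0.1 m and y of nut4_center in the frame of tray between -0.122 and -0.08 m and x of nut4_center in the frame of tray between -0.1 and 0.1 m), for 0.2 s.
2. the cover is shut over them (all of step 1 and value of joint cover below 0.06 rad), for 0.2 s.
At the end, for the whole second after the job is handed in: All four nuts lie in the trough, below the level of the tray floor; the cover is shut to within 0.06 rad (about 3 mm at its free edge); both spacers still stand within 20 mm of where they stood; tweezers and screwdriver lie within 30 mm of where they lay (all of step 2 and distance of each of spacer1_center, spacer2_center from where it was at the start of the episode below 0.02 m and angle between each of spacer1_center, spacer2_center's own z axis and vertical below 0.3 rad and distance of each of tweezers, screwdriver from where it was at the start of the episode below 0.03 m); the robot touches nothing.
It fails at once if a nut is picked up (its centre more than about 2 cm above where it lay on the tray floor) (z of any of nut1_center, nut2_center, nut3_center, nut4_center in the frame of tray above 0.055 m).
It fails at once if a brass spacer is shifted by more than 20 mm or tipped over (distance of any of spacer1_center, spacer2_center from where it was at the start of the episode above 0.02 m or angle between any of spacer1_center, spacer2_center's own z axis and vertical above 0.3 rad).
It fails at once if the tweezers or the screwdriver are shifted by more than 30 mm (distance of any of tweezers, screwdriver from where it was at the start of the episode above 0.03 m).
It also fails if it takes over 45 s, if anything falls off the work surface, if the arm or the gripper's body presses on something with over 40 N, if the wrist force passes 120 N, or if a joint passes its speed limit or range.

ROBOT

A 6-joint arm with a two-finger parallel gripper is mounted at the origin on a cart in front of the work surface, level with it; the furniture and walls round the work are solid. World frame = base frame: x ahead of the robot, y to its left, z up, the work surface at z = 0. Lengths are in mm, angles in rad, forces in N, time in s.
With the tool pointing down it reaches from about 350 to 775 mm from the base axis. Payload 7.3 kg.
Tool frame: the origin (TCP) lies between the finger pads; the fingertips stand 25 mm ahead of it and the grasp point (between the pads) lies 6 mm ahead of it; z points along the fingers, y is the line along which they close (so a half turn about z gives the same grasp; the last joint's range is limited). The gripper opens to 92 mm and grips with 3 to 60 N. Pads are 19 mm wide; open, the fingers measure 130 mm over their backs; the gripper's body (75 mm by 190 mm) begins 47 mm behind the grasp point.
Start: joints at [1.091, 0.342, 1.524, -0, 1.275, -0.146], TCP at [171.994, 496.045, 251.741] pointing down, gripper open.
Joint ranges: [-2.53, 2.53], [-0.77, 2.02], [0.04, 2.7], [-1, 4.14], [0.28, 2.66], [-3.11, 3.11]. Speed limits (rad/s): [2.57, 2.57, 3.14, 3.14, 3.14, 3.14].

INTERFACE

Orientations are given as [roll, pitch, yaw] about the fixed x, y, z axes, in that order (R = Rz(yaw) Ry(pitch) Rx(roll)).
In Python, from plant import bot gives the robot as it stands.
- The arm moves only by the tool play_rows, never from a script. Its argument "commands" is a list of rows, each an object of numbers: "x", "y", "z": the shift along the tool's x, y, z in m; "twist": the turn about the tool's z in degrees. In form: [{"x": .., "y": .., "z": .., "twist": ..}, ...]. A call has exactly 8 rows; each row is the pose to reach, as a shift and turn from the pose commanded when the call began, along the tool's axes at that moment; what a row does not reach only later rows make up. A row lasts 1/10 s, in which the tool goes at most 50 mm and 8.59 degrees, less where a joint would pass 70% of its speed; a pose out of reach is approached as far as the arm can. A call with a gripper value outside its range is refused whole. "jaw" is the closure, from 0 (fully open) to 1 (shut), set as the call begins (left out, the last holds). The fingers move at their own pace and stop on an object; the grip force is fixed at half the most. Time passes only in rows, so rows that repeat a pose let the fingers close, or fill a call up. It gives the time, the measured TCP pose, the force, the opening and the grip force at its end, in the units of the state.
- bot.get_obs(): the state, without advancing time (a new reading comes with each control period).
- bot.capture(name): name is "side" or "top"; returns a dict with "pixels" (400x640x3 uint8, red, green, blue), "fx", "fy", "cx", "cy" (pixels), "eye" and "rotation" of the camera in the world. Camera axes: x right, y down, z forward; pixel columns grow to the right and rows downward; lengths in mm; the calibration is good to about 2 mm. A picture is of the moment at which its call begins. There is no depth.
- bot.close_job(): hands the job in; it is judged then, once.
The state is a dict: "time": time; "joint_positions": joint angles; "dq": joint speeds; "tau": joint torques, N m; "tool_pos": TCP position; "tcp_rot": TCP orientation; "contact_force": force on the tool from outside, world axes, zero at the start; "moment": the same for the moment, N m; "grip_width": finger opening in mm; "finger_force": force on a finger pad.
Only numpy, scipy, OpenCV 4.12 (cv2) and the standard library are available. Lean on these libraries where they do the work, as an engineer would, in place of code of your own. Each camera call takes 0.05 s, during which the arm holds its last target. There are 200 camera calls.

## Working session

There is one attempt and no reset: what is moved stays moved. The work goes in short steps, Python scripts to look and compute and a tool call to move; the robot and the scene stay as the last step left them, time stands still between calls to the robot, and variables do not carry over. Pictures are saved under pics/ and viewed, at most 10 in all, crops included, and the job is handed in when it is done.

Besides the shell and the picture viewer there is one more tool, called after "Call:" by a JSON object that holds its "name" and its "arguments", one argument or row to a line. play_rows: Moves the arm, as the interface text tells. Its arguments: {"type":"object","properties":{"commands":{"type":"array"},"jaw":{"type":"number"}},"required":["commands"]}

```bash
mkdir -p pics
cat > h.py <<'E'
import numpy as np, cv2
from plant import bot
def snap(n,f):
    c=bot.capture(n); cv2.imwrite(f,c["pixels"][:,:,::-1]); return c
def back(c,u,v,z):
    R=np.array(c["rotation"]).reshape(3,3); d=R@np.array([(u-c["cx"])/c["fx"],(v-c["cy"])/c["fy"],1]); e=np.array(c["eye"])
    return (e+d*(z-e[2])/d[2]).round(1)
E
python3 - <<'E'
from h import *
import pickle
C={n:snap(n,f"pics/{n}0.png") for n in("top","side")}
pickle.dump(C,open("c0.pkl","wb"))
for n in C: print(n,C[n]["eye"],np.round(C[n]["rotation"],3).tolist(),C[n]["fx"])
o=bot.get_obs(); print(o)
E
```

```text
top [457.30228769  46.04063615 924.10309332] [-3.042, -0.037, -1.597] 514.9133610438234
side [350.27959658 710.15199633 535.22781746] [-2.143, 0.021, -2.878] 455.0639331222068
{'time': 0.1, 'joint_positions': array([ 1.09101327e+00,  3.42588277e-01,  1.52492279e+00, -2.19162711e-05,
        1.27541447e+00, -1.46015444e-01]), 'dq': array([ 0.00088759, -0.00260476, -0.00104346,  0.00026693, -0.00024909,
        0.00060104]), 'tau': array([ 1.92683998e-03, -4.32004023e+01, -2.44693047e+01,  7.17846723e-02,
        5.27271582e-02, -1.05455713e-04]), 'tool_pos': array([171.82803662, 495.72841061, 251.1476103 ]), 'tcp_rot': array([-3.14027090e+00, -1.73195692e-04,  2.80783132e+00]), 'contact_force': array([ 1.10142175,  0.26368195, -0.4858907 ]), 'moment': array([-0.02594358, -0.05406872, -0.03122088]), 'finger_force': 0.0, 'grip_width': 91.78724707288353}
```

View pics/top0.png

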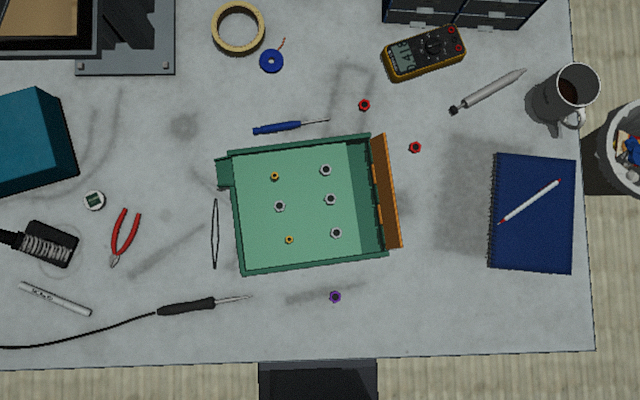

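View pics/side0.png

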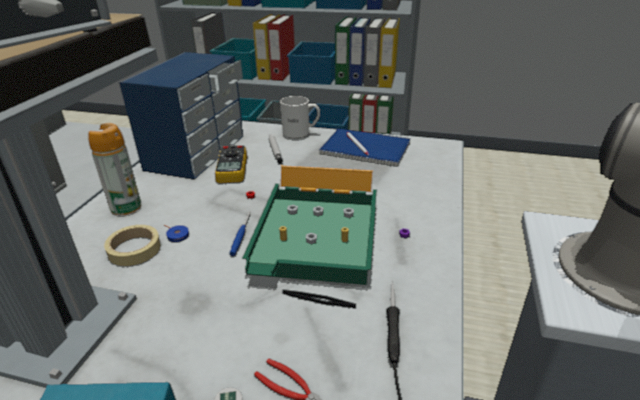

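```bash
sed -i 's/^import numpy.*/&\nfrom scipy.spatial.transform import Rotation as Ro/; s/R=np.array(c\["rotation"\]).reshape(3,3)/R=Ro.from_euler("xyz",c["rotation"]).as_matrix()/' h.py
python3 - <<'E'
from h import *
import pickle
C=pickle.load(open("c0.pkl","rb"))
im=C["top"]["pixels"][120:285,205:415,::-1]
cv2.imwrite("pics/crop0.png",cv2.resize(im,None,fx=3.6,fy=3.6,interpolation=cv2.INTER_CUBIC))
print(back(C["top"],320,200,0))
E
```

```text
[550.6   7.6   0. ]
```

View pics/crop0.png

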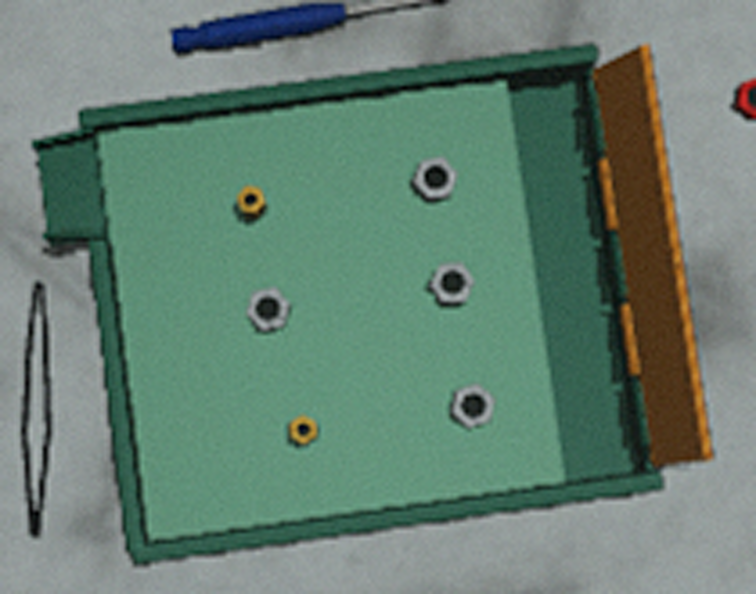

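```bash
cat > t.py <<'E'
from h import *
import pickle
c=pickle.load(open("c0.pkl","rb"))["top"]
P=lambda u,v,z:back(c,205+u/3.6-.4,120+v/3.6-.4,z)[:2]
A=[(508,82,28,100,-81),(565,483,28,-100,-81),(137,563,40,-110,125),(662,488,40,-110,-125),(597,45,40,110,-125)]
W=np.array([P(*a[:3]) for a in A]); L=np.array([a[3:] for a in A],float)
wc,lc=W.mean(0),L.mean(0); H=(L-lc).T@(W-wc); th=np.arctan2(H[0,1]-H[1,0],H[0,0]+H[1,1])
R=np.array([[np.cos(th),-np.sin(th)],[np.sin(th),np.cos(th)]]); t=wc-R@lc
toT=lambda w:(np.array(w)-t)@R
toW=lambda l:R@np.array(l)+t
if __name__=="__main__":
    print("yaw",th,"t",t.round(1),"res",(W-(L@R.T+t)).round(1).tolist())
    for n,u,v,z in [("nA",435,179,39),("nB",452,284,39),("nC",472,406,39),("nD",268,310,39),("s1",250,202,53),("s2",303,430,53)]:
        w=P(u,v,z); print(n,w,toT(w).round(1))
    for a in (1.7,1.8,1.9,2.0,2.1):
        y=-123+46*np.cos(a); z=31.5+46*np.sin(a); print(a,[toT(P(u,v,z)).round(1).tolist() for u,v in((648,47),(710,460))],round(y,1))
    print(toT(bot.get_obs()["tool_pos"][:2]))
E
python3 t.py
```

```text
yaw 0.10627025530139397 t [542.9  30.3] res [[-1.4, 0.0], [0.3, -0.2], [0.1, 0.7], [2.1, -0.3], [-1.0, -0.3]]
nA [600.1  -1.7] [ 53.5 -37.9]
nB [548.9  -8.5] [  1.9 -39.3]
nC [490.1 -16.4] [-57.4 -40.9]
nD [538.4  80. ] [ 0.8 49.9]
s1 [588.7  87. ] [51.6 51.5]
s2 [480.4  64.2] [-58.5  40.3]
1.7 [[97.0, -142.5], [-97.3, -143.0]] -128.9
1.8 [[97.1, -142.7], [-97.3, -143.1]] -133.5
1.9 [[97.4, -143.0], [-97.3, -143.4]] -137.9
2.0 [[97.8, -143.3], [-97.4, -143.7]] -142.1
2.1 [[98.2, -143.8], [-97.4, -144.1]] -146.2
[-319.58124678  502.12946919]
```

```bash
cat > g.py <<'E'
from t import *
import sys
o=bot.get_obs(); p=o["tool_pos"]; M=Ro.from_euler("xyz",o["tcp_rot"]).as_matrix()
print("t",o["time"],"tray",toT(p[:2]).round(1),p[2].round(1),"yawerr deg",np.degrees(o["tcp_rot"][2]-th-np.pi/2).round(2),"F",o["contact_force"].round(1),o["grip_width"].round(1))
a=list(map(float,sys.argv[1:]))
for i in range(0,len(a),3): print((M.T@(np.r_[toW(a[i:i+2]),a[i+2]]-p)).round(1))
E
python3 g.py 1 79 150
```

```text
Traceback (most recent call last):
  File "g.py", line 4, in <module>
    print("t",o["time"],"tray",toT(p[:2]).round(1),p[2].round(1),"yawerr deg",np.degrees(o["tcp_rot"][2]-th-np.pi/2).round(2),"F",o["contact_force"].round(1),o["grip_width"].round(1))
                                                                                                                                                              ^^^^^^^^^^^^^^^^^^^^^
AttributeError: 'float' object has no attribute 'round'
```

```bash
sed -i 's/o\["grip_width"\].round(1)/round(o["grip_width"],1)/' g.py; python3 g.py 1 79 150
```

```text
t 0.1 tray [-319.6  502.1] 251.1 yawerr deg 64.79 F [ 1.1  0.3 -0.5] 91.8
[-470.3 -246.1  101.4]
```

Call:
{"name": "play_rows", "arguments": {
  "commands": [
    {"x":-0.044,"y":-0.023,"z":0.006,"twist":8.1},
    {"x":-0.088,"y":-0.046,"z":0.012,"twist":16.2},
    {"x":-0.132,"y":-0.069,"z":0.018,"twist":24.3},
    {"x":-0.176,"y":-0.092,"z":0.024,"twist":32.4},
    {"x":-0.22,"y":-0.115,"z":0.03,"twist":40.5},
    {"x":-0.264,"y":-0.138,"z":0.036,"twist":48.6},
    {"x":-0.308,"y":-0.161,"z":0.042,"twist":56.7},
    {"x":-0.352,"y":-0.184,"z":0.05,"twist":64.8}
  ],
  "jaw": 1
}}

```text
time: 0.9
tool_pos: [445.1, 205.4, 201.6]
tcp_rot: [3.141, -0.0, 1.671]
contact_force: [0.5, 0.9, -0.8]
grip_width: 32.5
finger_force: 0.0
```

```bash
python3 g.py 1 79 110
```

```text
t 0.9 tray [-78.6 184.4] 201.6 yawerr deg -0.36 F [ 0.5  0.9 -0.8] 32.5
[-105.    80.3   91.6]
```

Call:
{"name": "play_rows", "arguments": {
  "commands": [
    {"x":-0.025,"y":0.02,"z":0.02,"twist":0},
    {"x":-0.05,"y":0.04,"z":0.04,"twist":0},
    {"x":-0.08,"y":0.06,"z":0.065,"twist":0},
    {"x":-0.105,"y":0.08,"z":0.09,"twist":0},
    {"x":-0.105,"y":0.08,"z":0.09,"twist":0},
    {"x":-0.105,"y":0.08,"z":0.09,"twist":0},
    {"x":-0.105,"y":0.08,"z":0.09,"twist":0},
    {"x":-0.105,"y":0.08,"z":0.09,"twist":0}
  ]
}}

```text
time: 1.7
tool_pos: [534.5, 112.2, 112.9]
tcp_rot: [3.14, -0.0, 1.678]
contact_force: [-1.4, 0.4, 0.0]
grip_width: 0.5
finger_force: 0.0
```

```bash
python3 g.py 1 79 56 1 -30 56; python3 -c "
from h import *
c=snap('top','pics/a.png');im=c['pixels'][120:285,205:415,::-1]
cv2.imwrite('pics/top1.png',cv2.resize(im,None,fx=3.6,fy=3.6,interpolation=cv2.INTER_CUBIC))"
```

```text
t 1.7 tray [ 0.4 82.3] 112.9 yawerr deg 0.07 F [-1.4  0.4  0. ] 0.5
[-3.3  0.5 56.9]
[-112.3    0.4   56.8]
```

View pics/top1.png

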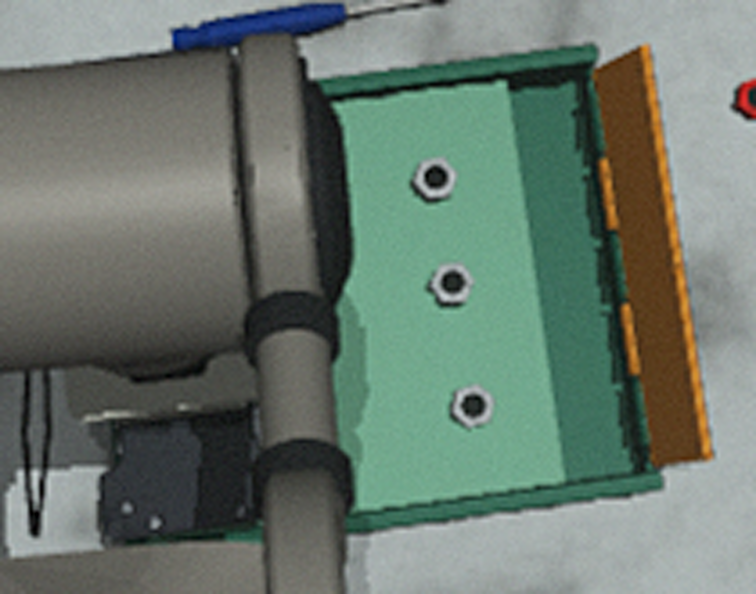

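Call:
{"name": "play_rows", "arguments": {
  "commands": [
    {"x":-0.001,"y":0,"z":0.015,"twist":0},
    {"x":-0.002,"y":0,"z":0.03,"twist":0},
    {"x":-0.002,"y":0,"z":0.042,"twist":0},
    {"x":-0.002,"y":0,"z":0.05,"twist":0},
    {"x":-0.002,"y":0,"z":0.056,"twist":0},
    {"x":-0.002,"y":0,"z":0.056,"twist":0},
    {"x":-0.006,"y":0,"z":0.056,"twist":0},
    {"x":-0.012,"y":0,"z":0.056,"twist":0}
  ]
}}

```text
time: 2.55
tool_pos: [536.4, 99.1, 56.3]
tcp_rot: [3.141, -0.0, 1.677]
contact_force: [0.1, -0.2, -0.5]
grip_width: 0.3
finger_force: 0.0
```

```bash
python3 g.py 1 -20 56; python3 -c "
from h import *
c=snap('side','pics/a.png');im=c['pixels'][150:300,220:420,::-1]
cv2.imwrite('pics/side1.png',cv2.resize(im,None,fx=4,fy=4,interpolation=cv2.INTER_CUBIC))"
```

```text
t 2.55 tray [ 0.8 69.1] 56.3 yawerr deg 0.02 F [ 0.1 -0.2 -0.5] 0.3
[-89.1   0.2   0.3]
```

View pics/side1.png

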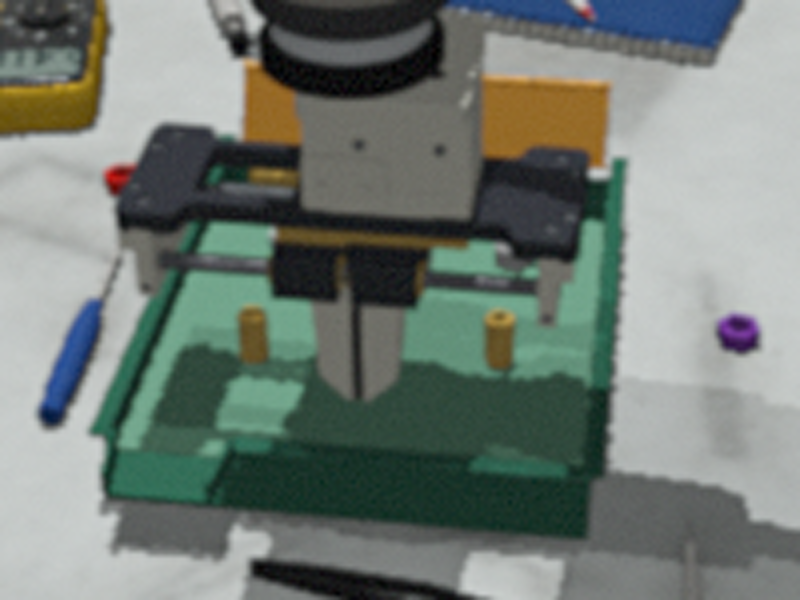

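Call:
{"name": "play_rows", "arguments": {
  "commands": [
    {"x":-0.008,"y":0,"z":0,"twist":0},
    {"x":-0.015,"y":0,"z":0,"twist":0},
    {"x":-0.022,"y":0,"z":0,"twist":0},
    {"x":-0.029,"y":0,"z":0,"twist":0},
    {"x":-0.035,"y":0,"z":0,"twist":0},
    {"x":-0.035,"y":0,"z":0,"twist":0},
    {"x":-0.028,"y":0,"z":0,"twist":0},
    {"x":-0.028,"y":0,"z":-0.025,"twist":0}
  ]
}}

```text
time: 3.4
tool_pos: [536.6, 72.4, 78.4]
tcp_rot: [-3.135, -0.001, 1.677]
contact_force: [1.0, -0.1, 0.1]
grip_width: 0.4
finger_force: 0.0
```

```bash
python3 g.py 2 -15 56
```

```text
t 3.4 tray [-1.7 42.5] 78.4 yawerr deg 0.0 F [ 1.  -0.1  0.1] 0.4
[-57.5   3.9  22.3]
```

Call:
{"name": "play_rows", "arguments": {
  "commands": [
    {"x":0,"y":0.001,"z":-0.004,"twist":0},
    {"x":-0.02,"y":0.002,"z":-0.004,"twist":0},
    {"x":-0.04,"y":0.002,"z":-0.004,"twist":0},
    {"x":-0.056,"y":0.002,"z":-0.004,"twist":0},
    {"x":-0.056,"y":0.002,"z":-0.004,"twist":0},
    {"x":-0.056,"y":0.002,"z":0.008,"twist":0},
    {"x":-0.056,"y":0.002,"z":0.02,"twist":0},
    {"x":-0.056,"y":0.002,"z":0.025,"twist":0}
  ]
}}

```text
time: 4.2
tool_pos: [545.6, 16.8, 53.7]
tcp_rot: [-3.139, -0.001, 1.677]
contact_force: [0.0, -0.6, 0.8]
grip_width: 0.2
finger_force: 0.0
```

```bash
python3 g.py 2 -80 56; python3 -c "
from h import *
c=snap('side','pics/a.png');im=c['pixels'][150:300,220:420,::-1]
cv2.imwrite('pics/side2.png',cv2.resize(im,None,fx=4,fy=4,interpolation=cv2.INTER_CUBIC))"
```

```text
t 4.2 tray [  1.3 -13.8] 53.7 yawerr deg 0.02 F [ 0.  -0.6  0.8] 0.2
[-66.2   0.6  -2.4]
```

View pics/side2.png

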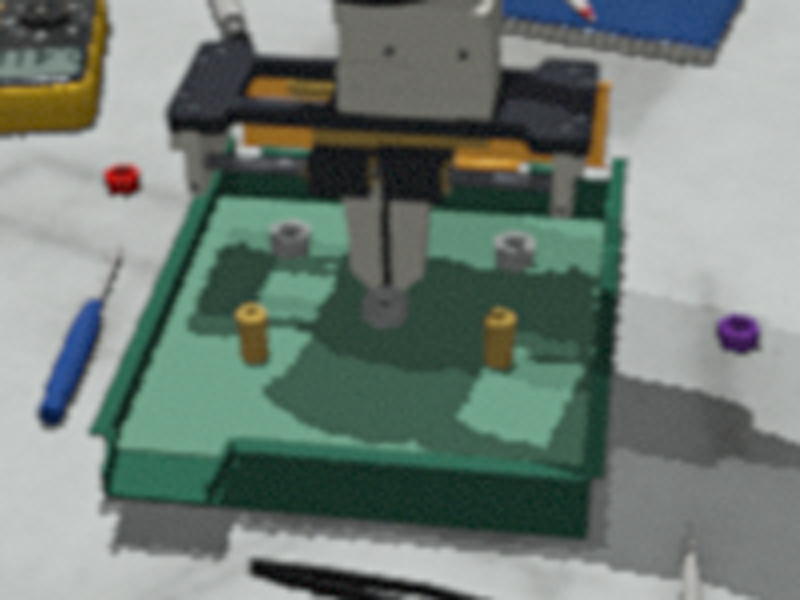

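Call:
{"name": "play_rows", "arguments": {
  "commands": [
    {"x":-0.006,"y":0.001,"z":-0.002,"twist":0},
    {"x":-0.014,"y":0.001,"z":-0.002,"twist":0},
    {"x":-0.023,"y":0.001,"z":-0.002,"twist":0},
    {"x":-0.032,"y":0.001,"z":-0.002,"twist":0},
    {"x":-0.041,"y":0.001,"z":-0.002,"twist":0},
    {"x":-0.05,"y":0.001,"z":-0.002,"twist":0},
    {"x":-0.059,"y":0.001,"z":-0.002,"twist":0},
    {"x":-0.068,"y":0.001,"z":-0.002,"twist":0}
  ]
}}

```text
time: 5.05
tool_pos: [555.1, -52.5, 57.8]
tcp_rot: [3.142, -0.0, 1.677]
contact_force: [-0.6, -0.8, 0.3]
grip_width: 0.2
finger_force: 0.0
```

```bash
python3 g.py 53.5 -9 56
```

```text
t 5.05 tray [  3.4 -83.6] 57.8 yawerr deg -0.03 F [-0.6 -0.8  0.3] 0.2
[74.6 50.1  1.8]
```

Call:
{"name": "play_rows", "arguments": {
  "commands": [
    {"x":0,"y":0,"z":-0.025,"twist":0},
    {"x":0.015,"y":0.01,"z":-0.025,"twist":0},
    {"x":0.04,"y":0.027,"z":-0.025,"twist":0},
    {"x":0.063,"y":0.042,"z":-0.025,"twist":0},
    {"x":0.075,"y":0.05,"z":-0.025,"twist":0},
    {"x":0.075,"y":0.05,"z":-0.015,"twist":0},
    {"x":0.075,"y":0.05,"z":-0.005,"twist":0},
    {"x":0.075,"y":0.05,"z":0.001,"twist":0}
  ]
}}

```text
time: 5.85
tool_pos: [595.5, 27.2, 55.0]
tcp_rot: [-3.139, -0.0, 1.676]
contact_force: [0.1, -0.9, 0.5]
grip_width: -0.0
finger_force: 0.0
```

Call:
{"name": "play_rows", "arguments": {
  "commands": [
    {"x":-0.006,"y":0,"z":0,"twist":0},
    {"x":-0.014,"y":0,"z":0,"twist":0},
    {"x":-0.023,"y":0,"z":0,"twist":0},
    {"x":-0.033,"y":0,"z":0,"twist":0},
    {"x":-0.043,"y":0,"z":0,"twist":0},
    {"x":-0.053,"y":0,"z":0,"twist":0},
    {"x":-0.063,"y":0,"z":0,"twist":0},
    {"x":-0.074,"y":0,"z":0,"twist":0}
  ]
}}

```text
time: 6.65
tool_pos: [604.8, -46.1, 56.8]
tcp_rot: [3.141, -0.0, 1.677]
contact_force: [-0.5, 0.7, -0.5]
grip_width: 0.3
finger_force: 0.0
```

```bash
python3 g.py -57.5 -12 56
```

```text
t 6.65 tray [ 53.4 -82.6] 56.8 yawerr deg -0.01 F [-0.5  0.7 -0.5] 0.3
[  70.6 -110.9    0.8]
```

Call:
{"name": "play_rows", "arguments": {
  "commands": [
    {"x":0,"y":0,"z":-0.025,"twist":0},
    {"x":0.018,"y":-0.03,"z":-0.025,"twist":0},
    {"x":0.043,"y":-0.07,"z":-0.025,"twist":0},
    {"x":0.063,"y":-0.1,"z":-0.025,"twist":0},
    {"x":0.071,"y":-0.111,"z":-0.025,"twist":0},
    {"x":0.071,"y":-0.111,"z":-0.02,"twist":0},
    {"x":0.071,"y":-0.111,"z":-0.008,"twist":0},
    {"x":0.071,"y":-0.111,"z":0,"twist":0}
  ]
}}

```text
time: 7.45
tool_pos: [487.7, 12.9, 55.6]
tcp_rot: [3.141, 0.0, 1.676]
contact_force: [0.3, 0.3, 0.7]
grip_width: 0.8
finger_force: 0.0
```

Call:
{"name": "play_rows", "arguments": {
  "commands": [
    {"x":-0.006,"y":0,"z":0,"twist":0},
    {"x":-0.014,"y":0,"z":0,"twist":0},
    {"x":-0.023,"y":0,"z":0,"twist":0},
    {"x":-0.033,"y":0,"z":0,"twist":0},
    {"x":-0.043,"y":0,"z":0,"twist":0},
    {"x":-0.053,"y":0,"z":0,"twist":0},
    {"x":-0.063,"y":0,"z":0,"twist":0},
    {"x":-0.071,"y":0,"z":0,"twist":0}
  ]
}}

```text
time: 8.25
tool_pos: [494.5, -58.1, 56.9]
tcp_rot: [3.141, 0.0, 1.676]
contact_force: [0.1, -0.2, -0.4]
grip_width: 0.6
finger_force: 0.0
```

```bash
python3 g.py 0 45 56; python3 -c "
from h import *
c=snap('side','pics/a.png');im=c['pixels'][150:300,220:420,::-1]
cv2.imwrite('pics/side3.png',cv2.resize(im,None,fx=4,fy=4,interpolation=cv2.INTER_CUBIC))"
```

```text
t 8.25 tray [-57.5 -82.8] 56.9 yawerr deg -0.04 F [ 0.1 -0.2 -0.4] 0.6
[127.8  57.4   0.9]
```

View pics/side3.png

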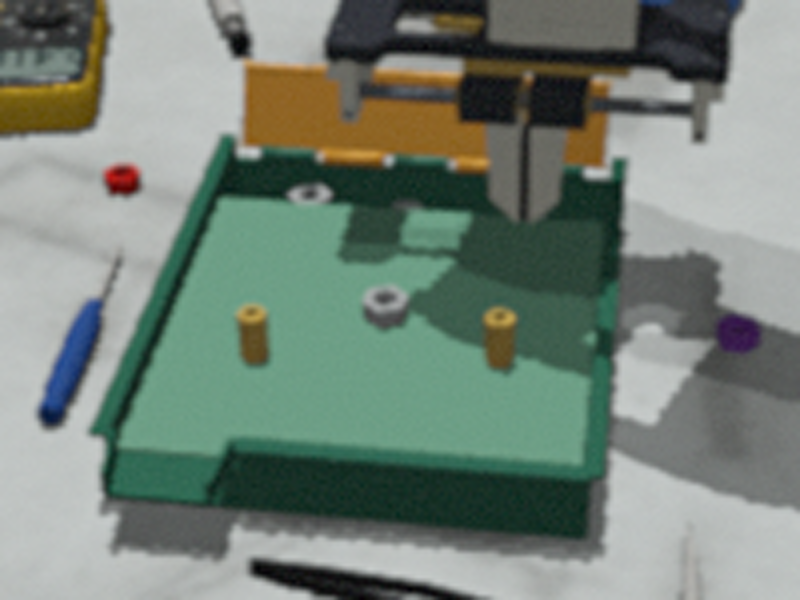

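Run:
```python
from t import *
c=pickle.load(open("c0.pkl","rb"))["side"]
print(toT(back(c,220+385/4,150+301/4,39)[:2]))
for z in (10,20,30): print(z,toT(back(c,220+310/4,150+193/4,z)[:2]))
```

```text
[-2.29618859 13.99276305]
10 [  60.46439096 -119.81915591]
20 [  57.09426   -104.2739889]
30 [ 53.62469318 -88.71821486]
```

Call:
{"name": "play_rows", "arguments": {
  "commands": [
    {"x":0,"y":0,"z":-0.03,"twist":0},
    {"x":0.03,"y":0.015,"z":-0.03,"twist":5},
    {"x":0.065,"y":0.033,"z":-0.03,"twist":10},
    {"x":0.1,"y":0.05,"z":-0.03,"twist":15},
    {"x":0.125,"y":0.063,"z":-0.03,"twist":15},
    {"x":0.125,"y":0.063,"z":-0.022,"twist":15},
    {"x":0.125,"y":0.063,"z":-0.01,"twist":15},
    {"x":0.125,"y":0.063,"z":0,"twist":15}
  ]
}}

```text
time: 9.1
tool_pos: [542.9, 73.2, 55.5]
tcp_rot: [-3.14, 0.0, 1.415]
contact_force: [-0.8, -1.3, -0.5]
grip_width: 0.6
finger_force: 0.0
```

```bash
python3 g.py -27 -82 56; python3 -c "
from h import *
c=snap('top','pics/a.png');im=c['pixels'][120:285,205:415,::-1]
cv2.imwrite('pics/top2.png',cv2.resize(im,None,fx=3.6,fy=3.6,interpolation=cv2.INTER_CUBIC))"
```

```text
t 9.1 tray [ 4.5 42.6] 55.5 yawerr deg -15.04 F [-0.8 -1.3 -0.5] 0.6
[-128.5    1.9   -0.5]
```

View pics/top2.png

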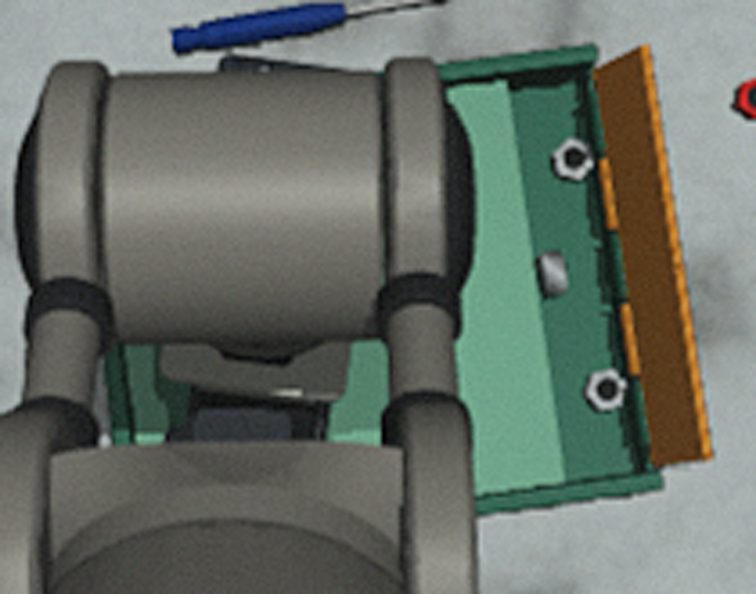

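Call:
{"name": "play_rows", "arguments": {
  "commands": [
    {"x":-0.006,"y":0,"z":-0.001,"twist":0},
    {"x":-0.014,"y":0,"z":-0.001,"twist":0},
    {"x":-0.023,"y":0,"z":-0.001,"twist":0},
    {"x":-0.033,"y":0,"z":-0.001,"twist":0},
    {"x":-0.043,"y":0,"z":-0.001,"twist":0},
    {"x":-0.053,"y":0,"z":-0.001,"twist":0},
    {"x":-0.063,"y":0,"z":-0.001,"twist":0},
    {"x":-0.073,"y":0,"z":-0.001,"twist":0}
  ]
}}

```text
time: 9.95
tool_pos: [532.3, 0.9, 57.8]
tcp_rot: [3.141, -0.0, 1.415]
contact_force: [0.0, -0.1, 0.4]
grip_width: 0.7
finger_force: 0.1
```

Call:
{"name": "play_rows", "arguments": {
  "commands": [
    {"x":-0.009,"y":0,"z":0,"twist":0},
    {"x":-0.018,"y":0,"z":0,"twist":0},
    {"x":-0.027,"y":0,"z":0,"twist":0},
    {"x":-0.037,"y":0,"z":0,"twist":0},
    {"x":-0.047,"y":0,"z":0,"twist":0},
    {"x":-0.055,"y":0,"z":0,"twist":0},
    {"x":-0.055,"y":0,"z":0,"twist":0},
    {"x":-0.045,"y":0,"z":-0.03,"twist":0}
  ]
}}

```text
time: 10.75
tool_pos: [523.1, -43.0, 85.1]
tcp_rot: [-3.134, -0.001, 1.413]
contact_force: [-0.1, 0.8, -0.3]
grip_width: 0.5
finger_force: 0.0
```

Call:
{"name": "play_rows", "arguments": {
  "commands": [
    {"x":0.03,"y":0,"z":-0.03,"twist":0},
    {"x":0.06,"y":0,"z":-0.05,"twist":-4},
    {"x":0.06,"y":0,"z":-0.08,"twist":-8},
    {"x":0.06,"y":0,"z":-0.11,"twist":-15},
    {"x":0.06,"y":0,"z":-0.11,"twist":-15},
    {"x":0.06,"y":0,"z":-0.11,"twist":-15},
    {"x":0.06,"y":0,"z":-0.11,"twist":-15},
    {"x":0.06,"y":0,"z":-0.11,"twist":-15}
  ]
}}

```text
time: 11.55
tool_pos: [534.1, 16.6, 196.5]
tcp_rot: [-3.139, -0.001, 1.676]
contact_force: [0.3, 0.5, -0.0]
grip_width: 0.4
finger_force: 0.0
```

```bash
python3 g.py 0 -185 180 0 -185 75; python3 -c "
from h import *
c=snap('top','pics/a.png');im=c['pixels'][120:285,205:415,::-1]
cv2.imwrite('pics/top3.png',cv2.resize(im,None,fx=3.6,fy=3.6,interpolation=cv2.INTER_CUBIC))"
```

```text
t 11.55 tray [-10.2 -12.7] 196.5 yawerr deg -0.06 F [ 0.3  0.5 -0. ] 0.4
[-172.3   10.4   16.4]
[-172.4   10.7  121.4]
```

View pics/top3.png

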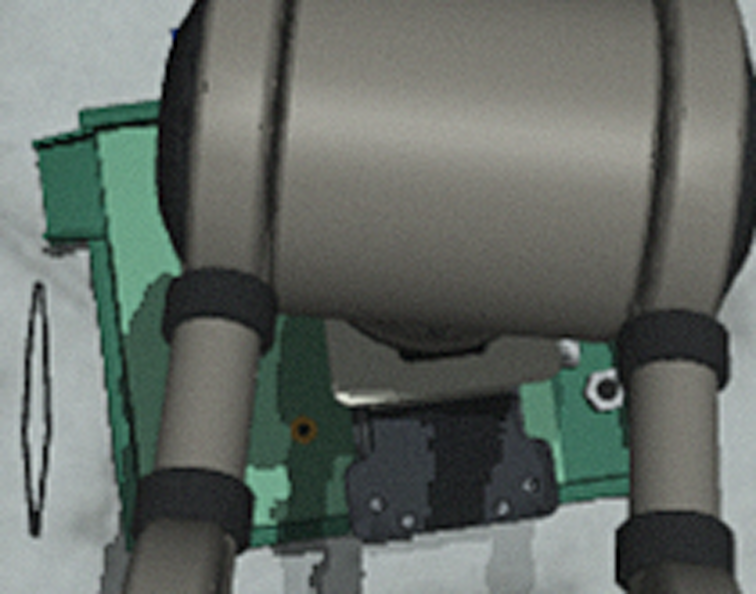

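Call:
{"name": "play_rows", "arguments": {
  "commands": [
    {"x":-0.03,"y":0.002,"z":0,"twist":0},
    {"x":-0.07,"y":0.005,"z":0,"twist":0},
    {"x":-0.11,"y":0.008,"z":0,"twist":0},
    {"x":-0.15,"y":0.01,"z":0,"twist":0},
    {"x":-0.172,"y":0.01,"z":0,"twist":0},
    {"x":-0.172,"y":0.01,"z":0.035,"twist":0},
    {"x":-0.172,"y":0.01,"z":0.075,"twist":0},
    {"x":-0.172,"y":0.01,"z":0.115,"twist":0}
  ]
}}

```text
time: 12.4
tool_pos: [562.5, -153.8, 81.0]
tcp_rot: [3.142, -0.0, 1.675]
contact_force: [-0.5, -0.2, -0.2]
grip_width: 0.3
finger_force: 0.0
```

```bash
python3 g.py 0 -95 80 0 -85 80
python3 - <<'E'
from t import *
c=bot.capture('top'); im=c['pixels'][120:285,205:415,::-1]
cv2.imwrite('pics/top4.png',cv2.resize(im,None,fx=3.6,fy=3.6,interpolation=cv2.INTER_CUBIC))
g=cv2.cvtColor(c['pixels'],cv2.COLOR_RGB2HSV); m=((g[...,1]<45)&(g[...,2]>95)).astype('uint8')
# low-saturation blobs over the tray
n,_,s,ce=cv2.connectedComponentsWithStats(m)
for k in range(1,n):
    w=toT(back(c,*ce[k],15)[:2])
    if 4<s[k,4]<400 and abs(w[0])<105 and abs(w[1])<125: print(s[k],w.round(1))
E
```

```text
t 12.4 tray [   0.  -185.1] 81.0 yawerr deg -0.09 F [-0.5 -0.2 -0.2] 0.3
[90.1 -0.2  1. ]
[100.1  -0.2   1. ]
[359 158  11  12  64] [  57.9 -108.7]
[356 193   5   4  10] [  4.8 -91.8]
[360 213   5   5   8] [-32.  -93.2]
[368 224  10  10  52] [ -59.3 -107.4]
```

Call:
{"name": "play_rows", "arguments": {
  "commands": [
    {"x":0.015,"y":0,"z":0,"twist":0},
    {"x":0.028,"y":0,"z":0,"twist":0},
    {"x":0.04,"y":0,"z":0,"twist":0},
    {"x":0.052,"y":0,"z":0,"twist":0},
    {"x":0.064,"y":0,"z":0,"twist":0},
    {"x":0.076,"y":0,"z":0,"twist":0},
    {"x":0.088,"y":0,"z":0,"twist":0},
    {"x":0.098,"y":0,"z":0,"twist":0}
  ]
}}

```text
time: 13.25
tool_pos: [552.3, -54.6, 82.9]
tcp_rot: [-3.142, -0.0, 1.677]
contact_force: [-0.4, 0.4, 0.1]
grip_width: 0.4
finger_force: 0.1
```

```bash
python3 g.py 0 -85 57
```

```text
t 13.25 tray [  0.4 -85.5] 82.9 yawerr deg 0.01 F [-0.4  0.4  0.1] 0.4
[ 0.5 -0.4 25.9]
```

Call:
{"name": "play_rows", "arguments": {
  "commands": [
    {"x":0,"y":0,"z":0.005,"twist":0},
    {"x":0,"y":0,"z":0.01,"twist":0},
    {"x":0,"y":0,"z":0.015,"twist":0},
    {"x":0,"y":0,"z":0.019,"twist":0},
    {"x":0,"y":0,"z":0.022,"twist":0},
    {"x":0,"y":0,"z":0.024,"twist":0},
    {"x":0,"y":0,"z":0.025,"twist":0},
    {"x":0,"y":0,"z":0.025,"twist":0}
  ]
}}

```text
time: 14.05
tool_pos: [552.4, -56.2, 58.2]
tcp_rot: [-3.141, 0.0, 1.677]
contact_force: [-1.8, 0.6, 3.5]
grip_width: 0.3
finger_force: 2.2
```

```bash
python3 g.py 0 -85 57
```

```text
t 14.05 tray [  0.3 -87. ] 58.2 yawerr deg -0.02 F [-1.8  0.6  3.5] 0.3
[ 2.  -0.3  1.2]
```

Contact at TCP 58.2 (tip 33.2, the shut height). Press 2 mm more to be sure.

Call:
{"name": "play_rows", "arguments": {
  "commands": [
    {"x":0,"y":0,"z":0.001,"twist":0},
    {"x":0,"y":0,"z":0.001,"twist":0},
    {"x":0,"y":0,"z":0.002,"twist":0},
    {"x":0,"y":0,"z":0.002,"twist":0},
    {"x":0,"y":0,"z":0.002,"twist":0},
    {"x":0,"y":0,"z":0.002,"twist":0},
    {"x":0,"y":0,"z":0.002,"twist":0},
    {"x":0,"y":0,"z":0.002,"twist":0}
  ]
}}

```text
time: 14.85
tool_pos: [552.4, -56.2, 58.0]
tcp_rot: [3.141, 0.001, 1.677]
contact_force: [-7.5, 0.3, 18.7]
grip_width: 0.6
finger_force: 9.5
```

Call:
{"name": "play_rows", "arguments": {
  "commands": [
    {"x":0,"y":0,"z":-0.02,"twist":0},
    {"x":0,"y":0,"z":-0.06,"twist":0},
    {"x":0,"y":0,"z":-0.1,"twist":0},
    {"x":0,"y":0,"z":-0.14,"twist":0},
    {"x":-0.03,"y":0,"z":-0.16,"twist":0},
    {"x":-0.07,"y":0,"z":-0.16,"twist":0},
    {"x":-0.11,"y":0,"z":-0.16,"twist":0},
    {"x":-0.15,"y":0,"z":-0.16,"twist":0}
  ]
}}

```text
time: 15.65
tool_pos: [568.4, -206.5, 216.2]
tcp_rot: [3.141, 0.0, 1.677]
contact_force: [0.3, 0.0, -0.1]
grip_width: 0.5
finger_force: 0.0
```

```bash
python3 -c "
from h import *
c=snap('side','pics/a.png');im=c['pixels'][150:300,220:420,::-1]
cv2.imwrite('pics/side4.png',cv2.resize(im,None,fx=4,fy=4,interpolation=cv2.INTER_CUBIC))"
```

```text
(no output)
```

View pics/side4.png

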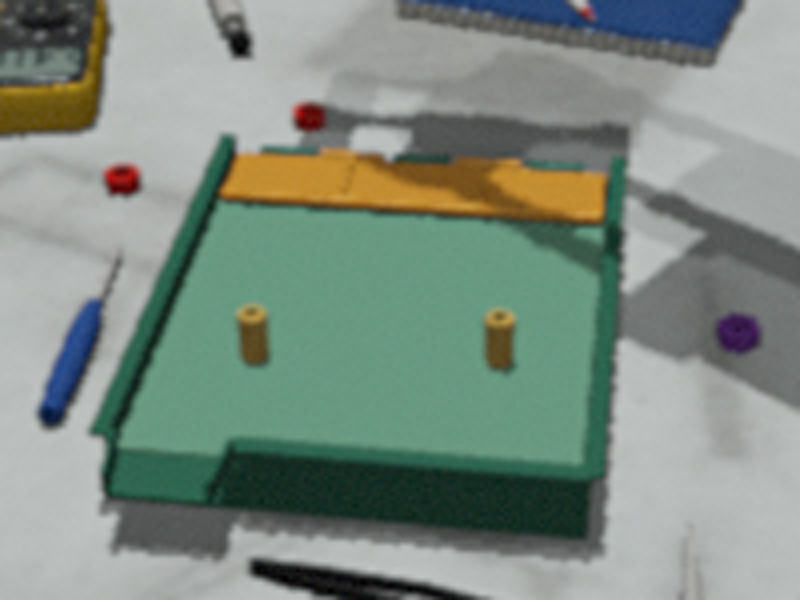

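Run:
```python
from t import *
c=pickle.load(open("c0.pkl","rb"))["side"]
for u,v in((220,200),(605,219)): print(toT(back(c,220+u/4,150+v/4,33)[:2]))
print(bot.close_job())
```

```text
[ 97.48000327 -71.67380883]
[-99.83404306 -78.28191899]
the job is handed in; nothing more can be done
None
```

All four nuts are in the trough and the cover is pressed flat against its stop. The two spacers, the tweezers and the screwdriver look undisturbed in the last picture. I handed the job in at about 16 s of the 45 s; no verdict came back.

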